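# Put the loose sockets back on the socket rail in size order

### The arm

A 6-joint arm with a two-finger parallel gripper is mounted at the origin on a cart in front of the work surface, level with it; the furniture and walls round the work are solid. World frame = base frame: x ahead of the robot, y to its left, z up, the work surface at z = 0. Lengths are in m, angles in rad, forces in N, time in s.
With the tool pointing down it reaches from about 0.425 to 0.95 m from the base axis. Payload 3.5 kg.
Tool frame: the origin (TCP) lies midway between the tips of the shut fingers; the grasp point (between the pads) lies 19 mm behind it; z points along the fingers, y is the line along which they close (so a half turn about z gives the same grasp; the last joint's range is limited). The gripper opens to 85 mm and grips with 20 to 120 N. Pads are 22 mm wide; open, the fingers measure 114 mm over their backs; the gripper's body (76 mm by 85 mm) begins 54 mm behind the grasp point. The pads swing forward as they close: fully open they stand 13 mm farther back than shut.
Start: joints at [1.053, 0.286, 1.577, -0, 1.279, -0.15], TCP at [0.243, 0.63, 0.231] pointing down, gripper open.
Joint ranges: [-2.77, 2.77], [-0.9, 2.22], [0.21, 2.48], [-1.53, 4.67], [0.24, 2.81], [-2.84, 2.84]. Speed limits (rad/s): [2.79, 2.79, 3.14, 3.14, 3.14, 3.14].

### API

Orientations are given as a unit quaternion [x, y, z, w].
In Python, from plant import * gives the robot as it stands.
- The arm moves only by the tool move_arm, never from a script. Its argument "moves" is a list of rows, each a list of 3 entries, a list of its own where there are three numbers: the opening, from 0 (shut) to 1 (fully open), then the shift along the tool's x, y, z in m, then the turn, a rotation vector about the tool's x, y, z in rad. A call has exactly 10 rows; each row shifts and turns the commanded pose from where the row before left it, along the tool's axes as they then stand; what a row does not reach is not made up. A row lasts 1/12 s, in which the tool goes at most 41.7 mm and 7.16 degrees, less where a joint would pass 70% of its speed; a pose out of reach is approached as far as the arm can. A call is refused whole if a number of a shift passes 0.0417 or a number of a turn 0.125, either way. A call with a gripper value outside its range is refused whole. The fingers move at their own pace and stop on an object; "grip_force" is the grip in N (left out, the last holds). Time passes only in rows, so rows that do not move let the fingers close, or fill a call up. It gives the time, the measured TCP pose, the force, the opening and the grip force at its end, in the units of the state.
- get_state(): the state, without advancing time (a new reading comes with each control period).
- read_camera(name): name is "scene" or "side" or "wrist"; returns the picture (384x512x3 uint8, red, green, blue); there is no depth.
- camera_params(name): a dict with "fx", "fy", "cx", "cy" (pixels), "rvec" (rotation vector, rad) and "tvec" (3), from world to camera coordinates, as OpenCV has them; the wrist camera has in their place "tool_from_camera" (4x4, takes a point from camera to tool coordinates, whose origin is the TCP and whose axes are the flange's). Camera axes: x right, y down, z forward; pixel columns grow to the right and rows downward; lengths in m; the calibration is good to about 2 mm. A picture is of the moment at which its call begins: read the wrist's pose just before it. camera_params takes no time and is no camera call.
- sign_off(): hands the job in; it is judged then, once.
The state is a dict: "time": time; "qpos": joint angles; "dq": joint speeds; "joint_efforts": joint torques, N m; "eef_pos": TCP position; "tcp_rot": TCP orientation; "contact_force": force on the tool from outside, world axes, zero at the start; "wrist_torque": the same for the moment, N m; "opening": opening from 0.0 (shut) to 1.0 (fully open); "finger_force": force on a finger pad.
Only numpy, scipy, OpenCV 4.12 (cv2) and the standard library are available. Lean on these libraries where they do the work, as an engineer would, in place of code of your own. Each camera call takes 0.05 s, during which the arm holds its last target. There are 200 camera calls.

### The job

Put the three loose sockets back on the three empty studs of the socket rail, hexagon up and fully down on the rail, so that the five sockets step down in size along it from the largest to the smallest, which already stand at its two ends. Leave those two sockets, the spray can and the folding rule where they are.

Things in the scene. Friction and masses are not known exactly. Their poses are not given: they have to be found in the camera images.
- socket_64: Plain steel socket, the largest of five: a round tube, 64 mm outside diameter, 62 mm tall, standing upright, 46 mm hexagon opening up, 20 mm square drive hole (22 mm deep, runs through into the hexagon) down; already on the rail on one of its two end studs (which end varies); it stays there. Origin: centre of its underside; z up along its axis; its yaw means nothing.
- socket_56: Plain steel socket, the second largest of five: a round tube, 56 mm outside diameter, 58 mm tall, standing upright, 41 mm hexagon opening up, 20 mm square drive hole (22 mm deep, runs through into the hexagon) down; loose on the riser at the start; to go on the rail. Origin: centre of its underside; z up along its axis; its yaw means nothing.
- socket_48: Plain steel socket, the middle of five: a round tube, 48 mm outside diameter, 54 mm tall, standing upright, 34 mm hexagon opening up, 20 mm square drive hole (22 mm deep, runs through into the hexagon) down; loose on the riser at the start; to go on the rail. Origin: centre of its underside; z up along its axis; its yaw means nothing.
- socket_40: Plain steel socket, the second smallest of five: a round tube, 40 mm outside diameter, 50 mm tall, standing upright, 28 mm hexagon opening up, 20 mm square drive hole (22 mm deep, runs through into the hexagon) down; loose on the riser at the start; to go on the rail. Origin: centre of its underside; z up along its axis; its yaw means nothing.
- socket_32: Plain steel socket, the smallest of five: a round tube, 32 mm outside diameter, 46 mm tall, standing upright, 22 mm hexagon opening up, 20 mm square drive hole (22 mm deep, runs through into the hexagon) down; already on the rail on one of its two end studs (which end varies); it stays there. Origin: centre of its underside; z up along its axis; its yaw means nothing.
- stud_2: Black tapered stud, empty, second in the row of five on the socket rail, counted from the rail's -y end. The rail is a grey flat bar, 338 x 44 mm, screwed to a 190 mm high wooden bench riser, on whose top the loose sockets stand too; its top face is 12 mm above the riser's. Origin: stud axis at the rail's top face; y along the rail, x across it, z up.
- stud_3: Middle stud of the five, empty. All are alike, 68 mm apart: 14 mm thick for the lowest 6 mm, then narrowing to a 4 mm tip 24 mm above the rail. The end studs, under the largest and smallest sockets, are 136 mm away along its +y and -y. Origin: stud axis at the rail's top face; y along the rail, x across it, z up.
- stud_4: Fourth stud, empty, second from the rail's +y end. A socket's drive hole goes over the stud and its underside comes down flat on the rail; the taper centres it, and when down it has 3 mm of play all round. Origin: stud axis at the rail's top face; y along the rail, x across it, z up.
- spray_can: Bystander: aerosol can, 66 mm across, 225 mm tall, standing on the bench top (190 mm lower than the riser's top) behind the riser, in the gap between the steel drawer cabinet and the tool chest. Origin: centre of its underside. To be left alone.
- fold_rule: Bystander: folded wooden rule, 155 x 17 x 18 mm, lying on the bench top to the right of the tool chest. Origin: centre of its underside; its length runs along y. To be left alone.

How it is judged:
By the outcome, as a careful person would: the job done as asked, in the order asked, and still so for the second after the job is handed in, with the robot touching nothing.
It also fails if it takes over 74 s, if anything falls off the work surface, if the arm or the gripper's body presses on something with over 40 N, if the wrist force passes 120 N, or if a joint passes its speed limit or range.

## Working session

There is one attempt and no reset: what is moved stays moved. The work goes in short steps, Python scripts to look and compute and a tool call to move; the robot and the scene stay as the last step left them, time stands still between calls to the robot, and variables do not carry over. Pictures are saved under pics/ and viewed, at most 14 in all, crops included, and the job is handed in when it is done.

Besides the shell and the picture viewer there is one more tool, called after "Call:" as name([rows], argument=value, ...), one row to a line, values as JSON. move_arm: Moves the arm, as the interface text tells. Its arguments: {"type":"object","properties":{"moves":{"type":"array"},"grip_force":{"type":"number"}},"required":["moves"]}

```bash
ls; mkdir -p pics; python3 - <<'E'
from plant import *
import cv2
s=get_state(); print(s['time'],s['eef_pos'],s['tcp_rot'],s['opening'])
for n in ("scene","side","wrist"):
    print(n,camera_params(n)); cv2.imwrite(f"pics/{n}0.png",read_camera(n)[:,:,::-1])
E
```

```text
pics
0.0 [0.24234988 0.62929838 0.22991664] [ 1.82861276e-01  9.83138001e-01 -1.12328737e-03 -4.04102386e-04] 0.9994273318751012
scene {'fx': 447.96762924392556, 'fy': 447.96762924392556, 'cx': 253.19651095063978, 'cy': 189.54959884406986, 'rvec': array([ 2.28138614, -0.78107062,  0.29802569]), 'tvec': array([-0.42914298,  0.35177362,  0.96854485])}
side {'fx': 379.55172552331425, 'fy': 379.55172552331425, 'cx': 251.82011882007586, 'cy': 190.22104949535256, 'rvec': array([ 2.22538864, -0.11871925,  0.04485037]), 'tvec': array([-0.51807997,  0.13935953,  1.23405904])}
wrist {'fx': 295.7208237900901, 'fy': 295.7208237900901, 'cx': 250.43341878744417, 'cy': 190.8042100450088, 'tool_from_camera': array([[ 4.79120279e-04, -9.60440067e-01, -2.78486351e-01,
         7.08969469e-02],
       [ 9.99999704e-01,  2.92376488e-04,  7.12099684e-04,
        -1.28707922e-04],
       [-6.02506207e-04, -2.78486610e-01,  9.60439923e-01,
        -1.42074056e-01],
       [ 0.00000000e+00,  0.00000000e+00,  0.00000000e+00,
         1.00000000e+00]])}
```

View pics/scene0.png

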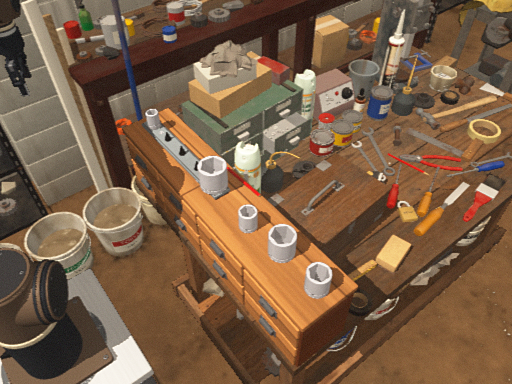

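View pics/side0.png

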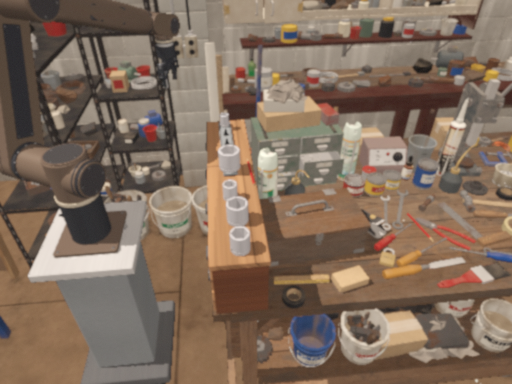

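View pics/wrist0.png

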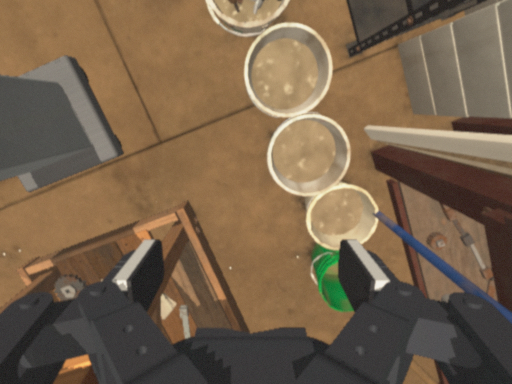

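```bash
cat > h.py <<'E'
from plant import *
import cv2, numpy as np
from scipy.spatial.transform import Rotation as R
def ray(n,u,v,st=None):
    p=camera_params(n); d=np.array([(u-p['cx'])/p['fx'],(v-p['cy'])/p['fy'],1.])
    if n=='wrist':
        T=p['tool_from_camera']; r=R.from_quat(st['tcp_rot']).as_matrix()
        return r@T[:3,3]+st['eef_pos'], r@T[:3,:3]@d
    r=cv2.Rodrigues(p['rvec'])[0]; return -r.T@p['tvec'], r.T@d
def onz(n,u,v,z,st=None):
    c,d=ray(n,u,v,st); return c+d*(z-c[2])/d[2]
def proj(P,st):
    p=camera_params('wrist'); T=p['tool_from_camera']; r=R.from_quat(st['tcp_rot']).as_matrix()
    c=T[:3,:3].T@(r.T@(np.array(P)-st['eef_pos'])-T[:3,3]); return c[:2]/c[2]*p['fx']+[p['cx'],p['cy']]
E
python3 - <<'E'
from h import *
im=cv2.imread('pics/scene0.png')
cv2.imwrite('pics/c1.png',cv2.resize(im[95:305,130:350],None,fx=2.8,fy=2.8,interpolation=cv2.INTER_CUBIC))
for nm,u,v,h in (("64",212,164,.074),("32",152,113,.058),("a",248,212,.05),("b",282,233,.056),("c",318,271,.054)): print(nm,onz('scene',u,v,.19+h).round(3))
for nm,u,v,h in (("64",229,151,.074),("a",229,185,.05),("b",236,204,.058),("c",239,235,.054)): print(nm,onz('side',u,v,.19+h).round(3))
E
```

```text
64 [0.459 0.037 0.264]
32 [0.452 0.301 0.248]
a [ 0.449 -0.105  0.24 ]
b [ 0.466 -0.193  0.246]
c [ 0.463 -0.299  0.244]
64 [0.458 0.024 0.264]
a [ 0.449 -0.112  0.24 ]
b [ 0.462 -0.204  0.248]
c [ 0.462 -0.311  0.244]
```

View pics/c1.png

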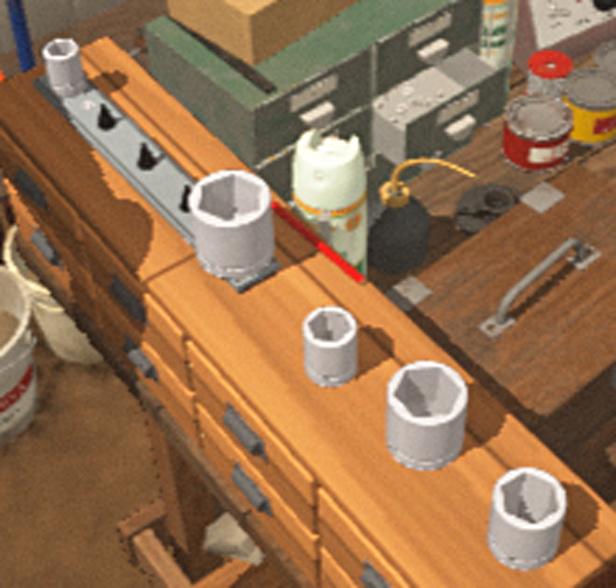

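Call:
move_arm([
  [1,[0,0,-0.017],[0,0,0.1203]],
  [1,[0,0,-0.017],[0,0,0.1203]],
  [1,[0,0,-0.017],[0,0,0.1203]],
  [1,[0,0,-0.017],[0,0,0.1203]],
  [1,[0,0,-0.017],[0,0,0.1203]],
  [1,[0,0,-0.017],[0,0,0.1203]],
  [1,[0,0,-0.017],[0,0,0.1203]],
  [1,[0,0,-0.017],[0,0,0.1203]],
  [1,[0,0,-0.017],[0,0,0.1203]],
  [1,[0,0,-0.017],[0,0,0.1203]],
])

```text
time: 0.98
eef_pos: [0.2426, 0.6297, 0.4016]
tcp_rot: [0.709, 0.705, -0.0, 0.0]
contact_force: [-0.3, 0.0, -0.2]
opening: 0.999
finger_force: 0.0
```

Call:
move_arm([
  [1,[-0.023,0.021,0],[0,0,0]],
  [1,[-0.023,0.021,0],[0,0,0]],
  [1,[-0.023,0.021,0],[0,0,0]],
  [1,[-0.023,0.021,0],[0,0,0]],
  [1,[-0.023,0.021,0],[0,0,0]],
  [1,[-0.023,0.021,0],[0,0,0]],
  [1,[-0.023,0.021,0],[0,0,0]],
  [1,[-0.023,0.021,0],[0,0,0]],
  [1,[-0.023,0.021,0],[0,0,0]],
  [1,[-0.023,0.021,0],[0,0,0]],
])

```text
time: 1.82
eef_pos: [0.4534, 0.3985, 0.4009]
tcp_rot: [0.707, 0.707, -0.0, -0.0]
contact_force: [0.9, 0.8, 0.2]
opening: 1.001
finger_force: 0.0
```

Call:
move_arm([
  [1,[-0.028,0,0],[0,0,0]],
  [1,[-0.028,0,0],[0,0,0]],
  [1,[-0.028,0,0],[0,0,0]],
  [1,[-0.028,0,0],[0,0,0]],
  [1,[-0.028,0,0],[0,0,0]],
  [1,[-0.028,0,0],[0,0,0]],
  [1,[-0.028,0,0],[0,0,0]],
  [1,[-0.028,0,0],[0,0,0]],
  [1,[-0.028,0,0],[0,0,0]],
  [1,[0,0,0],[0,0,0]],
])

```text
time: 2.65
eef_pos: [0.4526, 0.1444, 0.4011]
tcp_rot: [0.709, 0.705, -0.001, 0.001]
contact_force: [0.6, 0.6, 0.1]
opening: 1.0
finger_force: 0.0
```

Look at the rail, then go on to above the loose sockets.

```bash
python3 - <<'E'
from h import *
import pickle
st=get_state(); im=read_camera('wrist'); pickle.dump((st,im),open('rail.pkl','wb'))
cv2.imwrite('pics/rail.png',im[:,:,::-1])
E
```

```text
(no output)
```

View pics/rail.png

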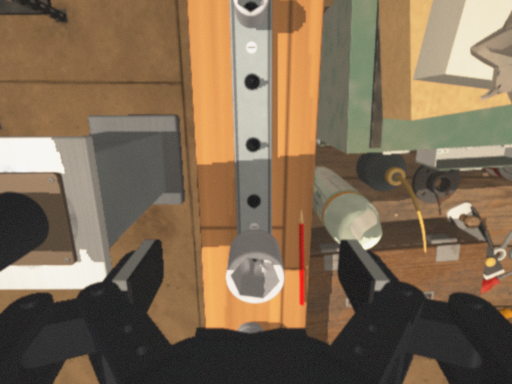

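Call:
move_arm([
  [1,[-0.035,0,0],[0,0,0]],
  [1,[-0.035,0,0],[0,0,0]],
  [1,[-0.035,0,0],[0,0,0]],
  [1,[-0.035,0,0],[0,0,0]],
  [1,[-0.035,0,0],[0,0,0]],
  [1,[-0.035,0,0],[0,0,0]],
  [1,[-0.035,0,0],[0,0,0]],
  [1,[-0.035,0,0],[0,0,0]],
  [1,[-0.035,0,0],[0,0,0]],
  [1,[0,0,0],[0,0,0]],
])

```text
time: 3.53
eef_pos: [0.4526, -0.1712, 0.4002]
tcp_rot: [0.709, 0.705, -0.001, -0.0]
contact_force: [0.4, -0.3, 0.3]
opening: 1.001
finger_force: 0.0
```

```bash
python3 - <<'E'
from h import *
import pickle
st=get_state(); im=read_camera('wrist'); pickle.dump((st,im),open('socks.pkl','wb'))
cv2.imwrite('pics/socks.png',im[:,:,::-1])
E
```

```text
(no output)
```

View pics/socks.png

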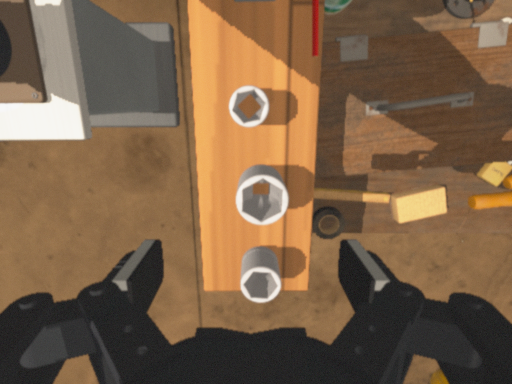

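```bash
python3 - <<'E'
from h import *
import pickle
st,im=pickle.load(open('rail.pkl','rb')); g=im.max(2)
for u,v in((253,82),(252,145),(254,201)):
    s=g[v-15:v+16,u-10:u+11]<60   # dark
    n,l,q,c=cv2.connectedComponentsWithStats(s.astype(np.uint8)); k=1+np.argmax(q[1:,4])
    cc=c[k]+[u-10,v-15]; print('stud',cc.round(1),q[k],onz('wrist',*cc,.21,st).round(4))
def rims(im,st,L):
    for nm,u,v,r,h in L:
        w=r+5; s=im[max(v-w,0):v+w+1,u-w:u+w+1]; m=((s.min(2)>205)).astype(np.uint8)
        n,l,q,c=cv2.connectedComponentsWithStats(m); k=1+np.argmax(q[1:,4])
        p=np.argwhere(l==k)[:,::-1].astype(np.float32); e=cv2.fitEllipse(cv2.convexHull(p.reshape(-1,1,2).astype(int)))
        cc=np.array(e[0])+[u-w,max(v-w,0)]; P=onz('wrist',*cc,h,st); print(nm,cc.round(1),np.round(e[1],1),q[k,4],P.round(4))
rims(im,st,[("64",256,280,28,.264)])
st,im=pickle.load(open('socks.pkl','rb'))
rims(im,st,[("40",249,106,20,.24),("56",262,200,26,.248),("48",261,285,20,.244)])
E
```

```text
stud [251.9  81.3] [  3   8  13  14 140] [0.4544 0.2389 0.21  ]
stud [252.8 144.4] [  5   9  13  12 118] [0.4552 0.1724 0.21  ]
stud [253.5 200.7] [  4   9  12  13 120] [0.456 0.106 0.21 ]
64 [254.6 278.9] [45.9 57. ] 478 [0.4566 0.0352 0.264 ]
40 [248.  106.1] [37.9 39.6] 361 [ 0.4501 -0.1015  0.24  ]
56 [261.3 199.6] [48. 51.] 582 [ 0.4635 -0.1955  0.248 ]
48 [260.  284.4] [33.4 38.9] 314 [ 0.4627 -0.2997  0.244 ]
```

Call:
move_arm([
  [1,[-0.024,0.011,0],[0,0,0]],
  [1,[0,0,0.035],[0,0,0]],
  [1,[0,0,0.035],[0,0,0]],
  [1,[0,0,0.035],[0,0,0]],
  [1,[0,0,0.035],[0,0,0]],
  [1,[0,0,0.035],[0,0,0]],
  [1,[0,0,0.02],[0,0,0]],
  [1,[0,0,0],[0,0,0]],
  [0,[0,0,0],[0,0,0]],
  [0,[0,0,0],[0,0,0]],
], grip_force=70)

```text
time: 4.42
eef_pos: [0.465, -0.1908, 0.2084]
tcp_rot: [0.707, 0.708, 0.0, 0.002]
contact_force: [0.2, 0.7, 0.3]
opening: 0.748
finger_force: 0.0
```

Call:
move_arm([
  [0,[0,0,0],[0,0,0]],
  [0,[0,0,0],[0,0,0]],
  [0,[0,0,0],[0,0,0]],
  [0,[0,0,0],[0,0,0]],
  [0,[0,0,0],[0,0,0]],
  [0,[0,0,0],[0,0,0]],
  [0,[0,0,-0.01],[0,0,0]],
  [0,[0,0,-0.02],[0,0,0]],
  [0,[0,0,0],[0,0,0]],
  [0,[0,0,0],[0,0,0]],
])

```text
time: 5.25
eef_pos: [0.4638, -0.1913, 0.2366]
tcp_rot: [0.707, 0.707, 0.0, 0.001]
contact_force: [-0.2, 0.4, -6.7]
opening: 0.632
finger_force: 75.6
```

```bash
python3 - <<'E'
from h import *
st=get_state(); print(st['eef_pos'],st['contact_force'],st['opening'],st['finger_force'])
cv2.imwrite('pics/g1.png',read_camera('wrist')[:,:,::-1])
E
```

```text
[ 0.4638113  -0.19131274  0.2366008 ] [-0.20336862  0.40435287 -6.69060959] 0.6320095878095012 75.5698537803255
```

View pics/g1.png

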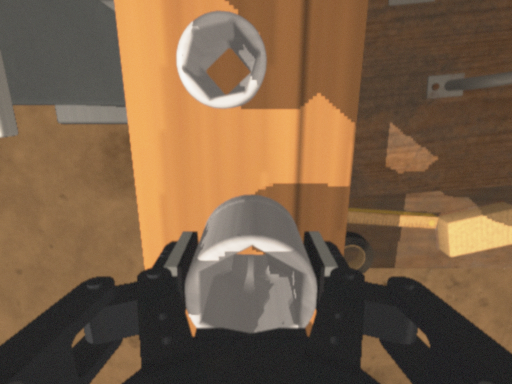

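```bash
python3 - <<'E'
from h import *
st=get_state(); print(st['eef_pos'],st['dq'].round(3) if hasattr(st['dq'],'round') else st['dq'])
print(onz('wrist',221.5,60,.24,st).round(4))
for y in(-.187,-.191,-.196): print(y,proj([.464,y-.028,.278],st).round(1),proj([.464,y+.028,.278],st).round(1))
im=cv2.imread('pics/g1.png').min(2); print(im[225:345:3,252])
E
```

```text
[ 0.46317322 -0.19091729  0.23536752] [-0.002  0.013  0.022  0.001  0.006 -0.001]
[ 0.4506 -0.1016  0.24  ]
-0.187 [252.7 344.6] [253.  217.4]
-0.191 [252.6 352.4] [253.  227.7]
-0.196 [252.6 362.1] [253.  240.3]
[ 97  98  96 105 167 216 219  96  66  87  99 108 115 122 130 133 138 137
 131 122 116 107 102  94  95  97  96  95  93  97  96  96  95  98  96  95
  60  38  34  29]
```

Call:
move_arm([
  [0,[0,0,-0.025],[0,0,0]],
  [0,[0,0,-0.03],[0,0,0]],
  [0,[0,0,-0.025],[0,0,0]],
  [0,[0.02,0,0],[0,0,0]],
  [0,[0.03,0,0],[0,0,0]],
  [0,[0.035,-0.002,0],[0,0,0]],
  [0,[0.035,-0.002,0],[0,0,0]],
  [0,[0.035,-0.002,0],[0,0,0]],
  [0,[0.035,-0.002,0],[0,0,0]],
  [0,[0.035,0,0],[0,0,0]],
])

```text
time: 6.13
eef_pos: [0.4543, 0.0355, 0.3141]
tcp_rot: [0.707, 0.707, -0.001, -0.001]
contact_force: [0.4, -0.3, -6.0]
opening: 0.632
finger_force: 76.5
```

Call:
move_arm([
  [0,[0.035,0,0],[0,0,0]],
  [0,[0.025,0,0],[0,0,0]],
  [0,[0.015,0,0],[0,0,0]],
  [0,[0,0,0],[0,0,0]],
  [0,[0,0,0],[0,0,0]],
  [0,[0,0,0],[0,0,0]],
  [0,[0,0,0],[0,0,0]],
  [0,[0,0,0],[0,0,0]],
  [0,[0,0,0],[0,0,0]],
  [0,[0,0,0],[0,0,0]],
])

```text
time: 6.97
eef_pos: [0.4558, 0.1083, 0.3163]
tcp_rot: [0.708, 0.707, -0.0, 0.0]
contact_force: [-0.5, 0.1, -6.9]
opening: 0.634
finger_force: 76.4
```

```bash
python3 - <<'E'
from h import *
st=get_state(); print(st['eef_pos'],st['contact_force'],st['opening'])
im=read_camera('wrist'); cv2.imwrite('pics/p1.png',im[:,:,::-1])
for P in ((.4555,.105,.21),(.4553,.173,.21),(.454,.24,.21)): print(proj(P,st).round(1))
g=im.max(2)
for P in ((.4553,.173,.21),(.454,.24,.21)):
    u,v=proj(P,st).astype(int); v0=max(v-25,0); s=(g[v0:v+26,u-14:u+15]<60).astype(np.uint8)
    n,l,q,c=cv2.connectedComponentsWithStats(s); k=1+np.argmax(q[1:,4]); cc=c[k]+[u-14,v0]; print(cc,q[k],onz('wrist',*cc,.21,st).round(4))
E
```

```text
[0.45575725 0.10828324 0.31630821] [-0.52239734  0.10815356 -6.92022105] 0.6336984658545887
[250.3 193.1]
[250.  112.9]
[248.1  20.4]
[250.07407407 114.91769547] [  7  20  18  17 243] [0.4554 0.1714 0.21  ]
[248.76582278  24.25      ] [  6  14  19  21 316] [0.4545 0.2374 0.21  ]
```

Call:
move_arm([
  [0,[0,0,0.02],[0,0,0]],
  [0,[0,0,0.025],[0,0,0]],
  [0,[0,0,0.02],[0,0,0]],
  [0,[0,0,0.012],[0,0,0]],
  [0,[0,0,0.008],[0,0,0]],
  [0,[0,0,0.005],[0,0,0]],
  [0,[0,0,0.004],[0,0,0]],
  [0,[0,0,0.002],[0,0,0]],
  [0,[0,0,0],[0,0,0]],
  [0,[0,0,0],[0,0,0]],
])

```text
time: 7.85
eef_pos: [0.4565, 0.1089, 0.2216]
tcp_rot: [0.707, 0.707, 0.001, 0.001]
contact_force: [0.2, 1.6, -3.9]
opening: 0.632
finger_force: 76.6
```

Call:
move_arm([
  [0,[0,0,0.002],[0,0,0]],
  [0,[0,0,0.001],[0,0,0]],
  [0,[0,0,0],[0,0,0]],
  [1,[0,0,0],[0,0,0]],
  [1,[0,0,0],[0,0,0]],
  [1,[0,0,0],[0,0,0]],
  [1,[0,0,0],[0,0,0]],
  [1,[0,0,0],[0,0,0]],
  [1,[0,0,-0.02],[0,0,0]],
  [1,[0,0,-0.04],[0,0,0]],
])

```text
time: 8.68
eef_pos: [0.4526, 0.1087, 0.272]
tcp_rot: [0.707, 0.707, -0.004, -0.004]
contact_force: [0.8, -0.3, -0.9]
opening: 0.997
finger_force: 0.0
```

Call:
move_arm([
  [1,[0,0,-0.04],[0,0,0]],
  [1,[0,0,-0.04],[0,0,0]],
  [1,[0,0,-0.03],[0,0,0]],
  [1,[-0.02,0,0],[0,0,0]],
  [1,[-0.02,0,0],[0,0,0]],
  [1,[0,0,0],[0,0,0]],
  [1,[0,0,0],[0,0,0]],
  [1,[0,0,0],[0,0,0]],
  [1,[0,0,0],[0,0,0]],
  [1,[0,0,0],[0,0,0]],
])

```text
time: 9.52
eef_pos: [0.4556, 0.0694, 0.3869]
tcp_rot: [0.707, 0.707, -0.0, -0.0]
contact_force: [0.1, -0.7, 0.1]
opening: 0.997
finger_force: 0.0
```

```bash
python3 - <<'E'
from h import *
st=get_state(); print(st['eef_pos'],st['opening'])
im=read_camera('wrist'); cv2.imwrite('pics/p1b.png',im[:,:,::-1])
E
```

```text
[0.45556636 0.06943717 0.38690112] 0.9968220117557511
```

View pics/p1b.png

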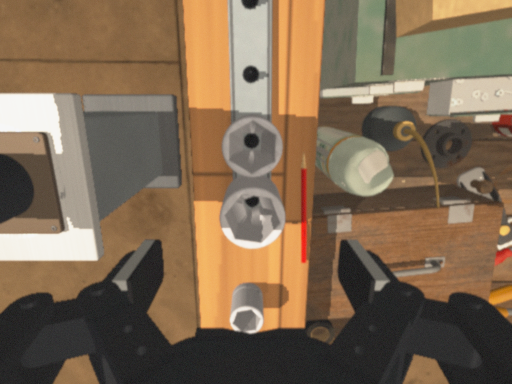

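Call:
move_arm([
  [1,[-0.037,0,0],[0,0,0]],
  [1,[-0.037,0.001,0],[0,0,0]],
  [1,[-0.037,0.001,0],[0,0,0]],
  [1,[-0.037,0.001,0],[0,0,0]],
  [1,[-0.037,0.001,0],[0,0,0]],
  [1,[-0.037,0.001,0],[0,0,0]],
  [1,[-0.037,0.001,0],[0,0,0]],
  [1,[-0.037,0.001,0],[0,0,0]],
  [1,[-0.037,0,0],[0,0,0]],
  [1,[-0.037,0,0],[0,0,0]],
])

```text
time: 10.4
eef_pos: [0.4626, -0.3026, 0.3871]
tcp_rot: [0.707, 0.707, 0.0, -0.0]
contact_force: [1.2, 0.1, 0.2]
opening: 1.005
finger_force: 0.0
```

Call:
move_arm([
  [1,[0,0,0.02],[0,0,0]],
  [1,[0,0,0.035],[0,0,0]],
  [1,[0,0,0.035],[0,0,0]],
  [1,[0,0,0],[0,0,0]],
  [1,[0,0,0],[0,0,0]],
  [1,[0,0,0],[0,0,0]],
  [1,[0,0,0],[0,0,0]],
  [1,[0,0,0],[0,0,0]],
  [1,[0,0,0],[0,0,0]],
  [1,[0,0,0],[0,0,0]],
])

```text
time: 11.23
eef_pos: [0.4631, -0.3014, 0.2989]
tcp_rot: [0.707, 0.707, 0.0, 0.001]
contact_force: [0.5, -0.2, -0.3]
opening: 0.999
finger_force: 0.0
```

```bash
cat > s.py <<'E'
from h import *
import sys
st=get_state(); print(st['eef_pos'],st['contact_force'],st['opening'])
im=read_camera('wrist'); cv2.imwrite('pics/%s.png'%sys.argv[1],im[:,:,::-1])
E
cat >> s.py <<'E'
x,y,h=map(float,sys.argv[2:5]); u,v=proj((x,y,h),st).astype(int); w=int(sys.argv[5]); y0=max(v-w,0)
s=im[y0:v+w+1,u-w:u+w+1]; m=(s.min(2)>205).astype(np.uint8)
n,l,q,c=cv2.connectedComponentsWithStats(m); k=1+np.argmax(q[1:,4]); p=np.argwhere(l==k)[:,::-1]
e=cv2.fitEllipse(cv2.convexHull(p.astype(np.float32).reshape(-1,1,2).astype(int))); cc=np.array(e[0])+[u-w,y0]
print((u,v),cc,e[1],onz('wrist',*cc,h,st).round(4))
E
python3 s.py n2 .4627 -.2997 .244 50
```

```text
[ 0.4631184  -0.30140909  0.29889815] [ 0.45211215 -0.15922372 -0.33781079] 0.9989383913232224
(np.int64(249), np.int64(206)) [249.43484116 207.9848175 ] (59.80908203125, 63.351783752441406) [ 0.4624 -0.3004  0.244 ]
```

Aligned to 1 mm. Down .095 and grip.

Call:
move_arm([
  [1,[0,0,0.03],[0,0,0]],
  [1,[0,0,0.03],[0,0,0]],
  [1,[0,0,0.025],[0,0,0]],
  [1,[0,0,0.01],[0,0,0]],
  [1,[0,0,0],[0,0,0]],
  [0,[0,0,0],[0,0,0]],
  [0,[0,0,0],[0,0,0]],
  [0,[0,0,0],[0,0,0]],
  [0,[0,0,0],[0,0,0]],
  [0,[0,0,0],[0,0,0]],
])

```text
time: 12.12
eef_pos: [0.4636, -0.3022, 0.2051]
tcp_rot: [0.707, 0.707, -0.0, 0.002]
contact_force: [-0.2, -0.7, 5.8]
opening: 0.542
finger_force: 72.6
```

Call:
move_arm([
  [0,[0,0,0],[0,0,0]],
  [0,[0,0,0],[0,0,0]],
  [0,[0,0,0],[0,0,0]],
  [0,[0,0,-0.02],[0,0,0]],
  [0,[0,0,-0.03],[0,0,0]],
  [0,[0,0,-0.03],[0,0,0]],
  [0,[0,0,-0.03],[0,0,0]],
  [0,[0,0,0],[0,0,0]],
  [0,[0,0,0],[0,0,0]],
  [0,[0,0,0],[0,0,0]],
])

```text
time: 12.95
eef_pos: [0.462, -0.3005, 0.31]
tcp_rot: [0.707, 0.707, -0.0, -0.002]
contact_force: [-0.0, -0.5, -3.4]
opening: 0.547
finger_force: 72.7
```

Call:
move_arm([
  [0,[0.02,0,0],[0,0,0]],
  [0,[0.03,0,0],[0,0,0]],
  [0,[0.035,-0.001,0],[0,0,0]],
  [0,[0.035,-0.001,0],[0,0,0]],
  [0,[0.035,-0.001,0],[0,0,0]],
  [0,[0.035,-0.001,0],[0,0,0]],
  [0,[0.035,-0.001,0],[0,0,0]],
  [0,[0.035,-0.001,0],[0,0,0]],
  [0,[0.035,-0.001,0],[0,0,0]],
  [0,[0.035,0,0],[0,0,0]],
])

```text
time: 13.78
eef_pos: [0.4539, 0.0307, 0.3089]
tcp_rot: [0.707, 0.707, -0.002, -0.002]
contact_force: [0.6, 0.9, -3.6]
opening: 0.546
finger_force: 72.7
```

Call:
move_arm([
  [0,[0.035,0,0],[0,0,0]],
  [0,[0.035,0,0],[0,0,0]],
  [0,[0.035,0,0],[0,0,0]],
  [0,[0.025,0,0],[0,0,0]],
  [0,[0.013,0,0],[0,0,0]],
  [0,[0,0,0],[0,0,0]],
  [0,[0,0,0],[0,0,0]],
  [0,[0,0,0],[0,0,0]],
  [0,[0,0,0],[0,0,0]],
  [0,[0,0,0],[0,0,0]],
])

```text
time: 14.62
eef_pos: [0.4557, 0.1709, 0.3118]
tcp_rot: [0.708, 0.707, -0.0, -0.0]
contact_force: [0.3, 0.2, -3.3]
opening: 0.543
finger_force: 72.7
```

```bash
python3 - <<'E'
from h import *
st=get_state(); print(st['eef_pos'],st['contact_force'],st['opening'])
im=read_camera('wrist'); cv2.imwrite('pics/p2.png',im[:,:,::-1]); g=im.max(2)
# stud 4
u,v=proj((.4545,.2385,.21),st).astype(int); v0=max(v-25,0); s=(g[v0:v+26,u-14:u+15]<60).astype(np.uint8)
n,l,q,c=cv2.connectedComponentsWithStats(s); k=1+np.argmax(q[1:,4]); cc=c[k]+[u-14,v0]; print((u,v),cc,q[k],onz('wrist',*cc,.21,st).round(4))
# held socket far rim edge: column profile and expectations
z=st['eef_pos'][2]+.041
print([proj((st['eef_pos'][0],st['eef_pos'][1]+.024+d,z),st)[1].round(1) for d in (-.004,0,.004)]); print(im.min(2)[215:300:3,250])
E
```

```text
[0.45565674 0.17087641 0.31180388] [ 0.28772848  0.22984861 -3.26530687] 0.542834501998492
(np.int64(249), np.int64(109)) [249.20229008 108.35877863] [  5  16  19  18 262] [0.4546 0.2391 0.21  ]
[np.float64(245.6), np.float64(235.8), np.float64(225.9)]
[105 106 108 105 105 117 179 218 233 232 230 114  99  99  99  96  96  98
  97  96 100  97  98  99  96  98  97  96  99]
```

View pics/p2.png

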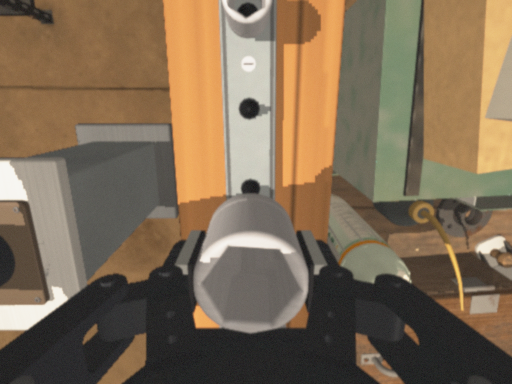

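Call:
move_arm([
  [0,[0,0,0.02],[0,0,0]],
  [0,[0,0,0.025],[0,0,0]],
  [0,[0,0,0.02],[0,0,0]],
  [0,[0,0,0.012],[0,0,0]],
  [0,[0,0,0.008],[0,0,0]],
  [0,[0,0,0.006],[0,0,0]],
  [0,[0,0,0.004],[0,0,0]],
  [0,[0,0,0.002],[0,0,0]],
  [0,[0,0,0],[0,0,0]],
  [0,[0,0,0],[0,0,0]],
])

```text
time: 15.5
eef_pos: [0.4564, 0.1719, 0.2171]
tcp_rot: [0.707, 0.707, 0.001, 0.001]
contact_force: [-1.3, -0.9, 1.9]
opening: 0.544
finger_force: 73.3
```

Call:
move_arm([
  [1,[0,0,0],[0,0,0]],
  [1,[0,0,0],[0,0,0]],
  [1,[0,0,0],[0,0,0]],
  [1,[0,0,0],[0,0,0]],
  [1,[0,0,0],[0,0,0]],
  [1,[0,0,-0.02],[0,0,0]],
  [1,[0,0,-0.04],[0,0,0]],
  [1,[0,0,-0.04],[0,0,0]],
  [1,[-0.03,0,-0.02],[0,0,0]],
  [1,[-0.04,0,0],[0,0,0]],
])

```text
time: 16.33
eef_pos: [0.4579, 0.1029, 0.3425]
tcp_rot: [0.705, 0.709, 0.005, 0.004]
contact_force: [0.7, -0.4, 0.2]
opening: 1.0
finger_force: 0.0
```

Call:
move_arm([
  [1,[-0.04,0,0],[0,0,0]],
  [1,[-0.04,0,0],[0,0,0]],
  [1,[-0.04,-0.002,0],[0,0,0]],
  [1,[-0.04,-0.002,0],[0,0,0]],
  [1,[-0.035,-0.002,0],[0,0,0]],
  [1,[-0.01,0,0],[0,0,0]],
  [1,[0,0,0.02],[0,0,0]],
  [1,[0,0,0],[0,0,0]],
  [1,[0,0,0],[0,0,0]],
  [1,[0,0,0],[0,0,0]],
])

```text
time: 17.17
eef_pos: [0.4498, -0.1025, 0.3157]
tcp_rot: [0.707, 0.708, 0.0, -0.0]
contact_force: [0.4, 0.0, 0.4]
opening: 1.001
finger_force: 0.0
```

```bash
python3 s.py n3 .4503 -.1015 .24 45
```

```text
[ 0.44984784 -0.10245945  0.31571534] [0.4110581  0.03735045 0.44902507] 1.0011083570703616
(np.int64(251), np.int64(199)) [250.94250107 198.6554985 ] (45.631813049316406, 48.1905517578125) [ 0.4501 -0.1011  0.24  ]
```

View pics/n3.png

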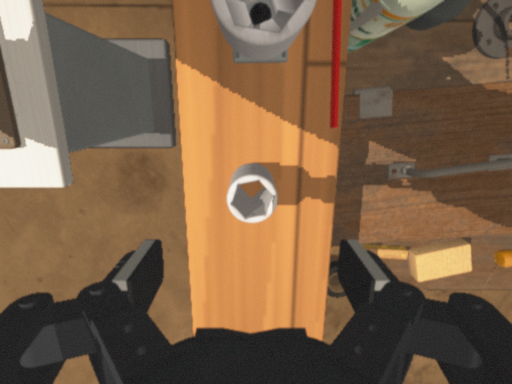

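Call:
move_arm([
  [1,[0.001,0,0.03],[0,0,0]],
  [1,[0,0,0.035],[0,0,0]],
  [1,[0,0,0.03],[0,0,0]],
  [1,[0,0,0.015],[0,0,0]],
  [1,[0,0,0.004],[0,0,0]],
  [1,[0,0,0],[0,0,0]],
  [0,[0,0,0],[0,0,0]],
  [0,[0,0,0],[0,0,0]],
  [0,[0,0,0],[0,0,0]],
  [0,[0,0,0],[0,0,0]],
])

```text
time: 18.05
eef_pos: [0.4507, -0.1025, 0.2032]
tcp_rot: [0.707, 0.707, 0.001, 0.002]
contact_force: [-4.1, 2.0, 22.8]
opening: 0.457
finger_force: 68.9
```

Call:
move_arm([
  [0,[0,0,0],[0,0,0]],
  [0,[0,0,0],[0,0,0]],
  [0,[0,0,0],[0,0,0]],
  [0,[0,0,0],[0,0,0]],
  [0,[0,0,-0.02],[0,0,0]],
  [0,[0,0,-0.03],[0,0,0]],
  [0,[0,0,-0.03],[0,0,0]],
  [0,[0,0,-0.03],[0,0,0]],
  [0,[0.01,0,0],[0,0,0]],
  [0,[0.02,0,0],[0,0,0]],
])

```text
time: 18.88
eef_pos: [0.4503, -0.0732, 0.3127]
tcp_rot: [0.708, 0.706, 0.0, 0.002]
contact_force: [0.7, 0.1, -2.1]
opening: 0.455
finger_force: 70.8
```

Call:
move_arm([
  [0,[0.035,0,0],[0,0,0]],
  [0,[0.035,0.001,0],[0,0,0]],
  [0,[0.035,0.001,0],[0,0,0]],
  [0,[0.035,0.001,0],[0,0,0]],
  [0,[0.035,0.001,0],[0,0,0]],
  [0,[0.035,0,0],[0,0,0]],
  [0,[0.035,0,0],[0,0,0]],
  [0,[0.035,0,0],[0,0,0]],
  [0,[0.02,0,0],[0,0,0]],
  [0,[0.01,0,0],[0,0,0]],
])

```text
time: 19.72
eef_pos: [0.4521, 0.2404, 0.309]
tcp_rot: [0.706, 0.708, -0.001, -0.001]
contact_force: [0.0, -0.0, -2.5]
opening: 0.454
finger_force: 70.8
```

Call:
move_arm([
  [0,[0,0,0],[0,0,0]],
  [0,[0,0,0],[0,0,0]],
  [0,[0,0,0],[0,0,0]],
  [0,[0,0,0],[0,0,0]],
  [0,[0,0,0],[0,0,0]],
  [0,[0,0,0],[0,0,0]],
  [0,[0,0,0],[0,0,0]],
  [0,[0,0,0],[0,0,0]],
  [0,[0,0,0],[0,0,0]],
  [0,[0,0,0],[0,0,0]],
])

```text
time: 20.55
eef_pos: [0.4537, 0.2378, 0.3114]
tcp_rot: [0.707, 0.707, 0.0, 0.0]
contact_force: [-0.3, -0.7, -3.5]
opening: 0.448
finger_force: 70.8
```

```bash
python3 - <<'E'
from h import *
st=get_state(); print(st['eef_pos'],st['contact_force'],st['opening'])
im=read_camera('wrist'); cv2.imwrite('pics/p3.png',im[:,:,::-1])
z=st['eef_pos'][2]+.037
print([proj((st['eef_pos'][0],st['eef_pos'][1]+.02+d,z),st)[1].round(1) for d in (-.004,0,.004)]); print(im.min(2)[215:300:3,250])
print(proj((.4546,.2385,.226),st))
E
```

```text
[0.45369878 0.23778784 0.31136857] [-0.25711239 -0.74620313 -3.48442042] 0.44777685686428487
[np.float64(250.2), np.float64(240.9), np.float64(231.4)]
[103 105 106 106 103 104 104 109 175 220 234 226 121  99 100 100 101  99
 100 102  99 103  99 103 102 104  99 101 104]
[251.70021372 195.74971949]
```

View pics/p3.png

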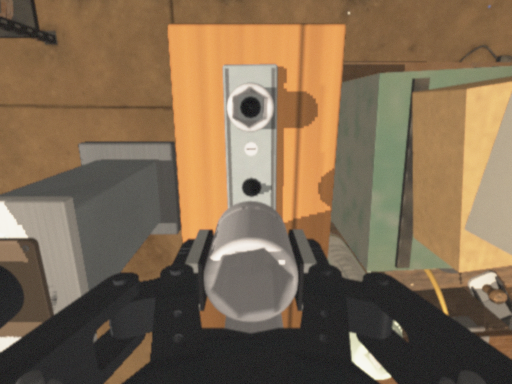

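Call:
move_arm([
  [0,[0,0,0.02],[0,0,0]],
  [0,[0,0,0.025],[0,0,0]],
  [0,[0,0,0.02],[0,0,0]],
  [0,[0,0,0.012],[0,0,0]],
  [0,[0,0,0.008],[0,0,0]],
  [0,[0,0,0.006],[0,0,0]],
  [0,[0,0,0.003],[0,0,0]],
  [0,[0,0,0.002],[0,0,0]],
  [0,[0,0,0],[0,0,0]],
  [0,[0,0,0],[0,0,0]],
])

```text
time: 21.43
eef_pos: [0.4542, 0.238, 0.2163]
tcp_rot: [0.707, 0.707, 0.001, 0.0]
contact_force: [-0.4, -0.8, -2.5]
opening: 0.457
finger_force: 70.8
```

Call:
move_arm([
  [1,[0,0,0],[0,0,0]],
  [1,[0,0,0],[0,0,0]],
  [1,[0,0,0],[0,0,0]],
  [1,[0,0,0],[0,0,0]],
  [1,[0,0,0],[0,0,0]],
  [1,[0,0,-0.02],[0,0,0]],
  [1,[0,0,-0.04],[0,0,0]],
  [1,[0,0,-0.04],[0,0,0]],
  [1,[0,0,-0.04],[0,0,0]],
  [1,[-0.02,0,-0.04],[0,0,0]],
])

```text
time: 22.27
eef_pos: [0.4533, 0.2206, 0.395]
tcp_rot: [0.706, 0.708, 0.001, -0.0]
contact_force: [-0.1, -0.3, -1.0]
opening: 1.0
finger_force: 0.0
```

Call:
move_arm([
  [1,[-0.02,0,0],[0,0,0]],
  [1,[-0.02,0,0],[0,0,0]],
  [1,[0,0,0],[0,0,0]],
  [1,[0,0,0],[0,0,0]],
  [1,[0,0,0],[0,0,0]],
  [1,[0,0,0],[0,0,0]],
  [1,[0,0,0],[0,0,0]],
  [1,[0,0,0],[0,0,0]],
  [1,[0,0,0],[0,0,0]],
  [1,[0,0,0],[0,0,0]],
])

```text
time: 23.1
eef_pos: [0.4536, 0.1795, 0.3924]
tcp_rot: [0.707, 0.707, -0.0, -0.0]
contact_force: [0.2, -0.3, -0.1]
opening: 1.001
finger_force: 0.0
```

```bash
python3 - <<'E'
from h import *
st=get_state(); print(st['time'],st['eef_pos'])
a=read_camera('wrist')[:,:,::-1]; b=read_camera('scene')[:,:,::-1]
b=cv2.resize(b[90:210,130:250],None,fx=3.2,fy=3.2,interpolation=cv2.INTER_CUBIC)
cv2.imwrite('pics/f.png',np.hstack([a[:,100:400],b]))
E
```

```text
23.1 [0.45361775 0.17953178 0.3924082 ]
```

View pics/f.png

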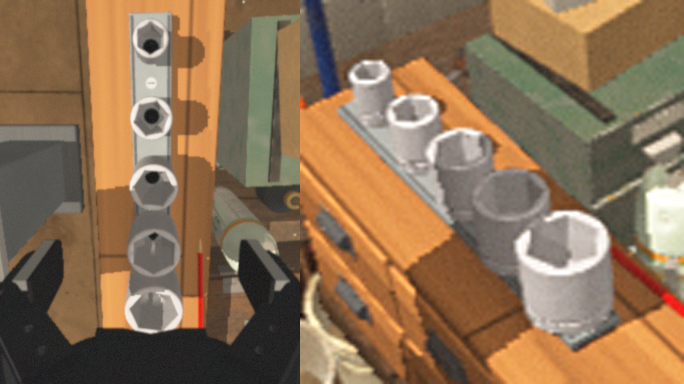

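```bash
python3 -c "
from plant import *
print(sign_off())"
```

```text
the job is handed in; nothing more can be done
None
```

I put sockets 56, 48 and 40 on studs 2, 3 and 4, so the row steps down from 64 at the -y end to 32 at the +y end. The last pictures show all five upright and apparently fully down (judged by eye, heights not measured), and I signed off at about 23 s.

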